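Unhook a burned-in LED driver from the test rack and stand it in the outgoing tray

TASK

The LED driver with the green cap has finished its burn-in. Take it out of the rack without forcing it: lift it until you feel its rear claw touch the top flange of the hook rail, ease off a hair, tilt its head towards the open front of the rack while its foot is still in the trough so that the claw swings out over the retaining lip, then lift it out and set it down gently, upright, in any pocket of the blue tray. Leave the two orange-capped drivers hooked in the rack and do not knock the meter, tape roll, parts bin or solvent dispenser.

Things in the scene. Friction and masses are not known exactly. Their poses are not given: they have to be found in the camera images.
- driver_green: the LED driver to remove: upright finned aluminium block, green cap, 40 x 40 mm, 130 mm tall, about 0.35 kg (varies 0.28 to 0.46). Origin at the centre of its underside, z up its height, +x out of its back (claw side), -x out of its finned front. Side faces (y = +-20 mm) are flat; grip across them near the top, at x = 0 to -6 mm, with a firm grip (about 40 N)
- claw (a point): middle of the lower end of the green driver's claw toe, at x = 30, y = 0, z = 80 mm in the driver's frame, same axes. The steel claw is 22 mm wide: a neck from the driver's back to x = 33 mm at z = 100 to 105 mm, and the toe hanging from its end, x = 27 to 33 mm, z = 80 to 100 mm
- driver_orange1: an equal driver with an orange cap, still in test; same axes; stays hooked in the rack
- driver_orange2: another equal driver with an orange cap, still in test; same axes; stays hooked in the rack
- rack: burn-in rack fixed to the bench; grey base 110 x 300 x 10 mm, origin under it below the middle bay; axes parallel to those of its drivers, -x its open front. Bays at y = -85, 0, +85 mm; which driver stands in which varies. Drivers stand on the base top, z = 10 mm. End columns at x = 46 to 60, y = +-137 mm, 163 mm tall. Over 22 N between driver and rack is too much
- trough_lip (a point): inner top edge of the rack's fixed front lip (aluminium, along y), at rack x = -20.5, y = 0, z = 38 mm. It stands 28 mm above the trough's floor, 0.5 mm in front of the drivers' feet; cheeks of that height stand 2 mm off each side of a foot. No lift that the rail allows raises the foot over this lip; tilt the driver about it
- rail_nominal (a point): rack x = 25, y = 0, z = 100 mm, nominal top of the hook rail's steel lip (x = 23 to 27 mm, along y, between the drivers and their toes). The rail is clamped on the columns at a height set by hand, not measured: the lip's true top lies up to 7 mm above or below this point, so it holds 3 to 17 mm of the toe; find it by feel
- flange_nominal (a point): rack x = 30.5, y = 0, z = 128.5 mm: nominal lower front edge of the rail's top flange, which reaches over the toe from behind (x = 30.5 to 44 mm). It moves with the rail, always 28.5 mm above the lip's true top: a lifted claw meets it 3.5 mm after the toe clears the lip. Both are stiff steel. The claw is out of the rail about 12 mm further forward
- contact_nominal (a point): rack x = 20, y = 0, z = 58 mm: the middle bay's yellow spring contact, 26 mm wide, one in each bay. It pushes the driver's back forward with about 2.5 N and yields 8 mm backwards. Weight and its drag make lifting take 4 to 10 N from the start. Tilting about the trough's lip lifts the claw 3 mm for each 4 mm it comes forward: let the driver sink a little at first
- tray: blue outgoing tray, fixed, 88 x 215 x 40 mm, walls and floor 4 mm. Origin at the centre of its underside, y along its length. Two 4 mm dividers as high as the walls make three empty pockets, centred at y = -70, 0, +70 mm, each 80 mm in x by 66 mm in y; floor at z = 4 mm
- meter: yellow pocket meter lying on the bench, 138 x 68 x 39 mm; leave alone
- tape_c: roll of beige tape lying flat, 90 x 85 x 30 mm; leave alone
- bin1: yellow open parts bin, 130 x 95 x 58 mm; leave alone
- solvent_a: white square solvent dispenser with a steel top, 60 x 60 x 130 mm; leave alone

How it is judged (in metres and radians):
On the way, in this order (a step that is already met when the one before it is completed fails the run):
1. the green-capped driver's head is tilted back with the foot still in the trough and the claw out of the hook rail (angle between driver_green's own z axis and vertical above 0.12 rad and z of driver_green in the frame of rack below 0.042 m and x of claw in the frame of rack below 0.02 m), for 0.05 s.
2. the driver is lifted out of the rack (z of driver_green in the frame of rack above 0.05 m), for 0.1 s.
At the end, for the whole second after the job is handed in: the green-capped driver stands upright (within 0.08 rad) and at rest on the floor of a pocket of the blue tray, released; the orange-capped drivers still stand hooked in the rack, within 10 mm of where they were (z of driver_green in the frame of tray between 0.001 and 0.008 m and x of driver_green in the frame of tray between -0.04 and 0.04 m and y of driver_green in the frame of tray between -0.104 and 0.104 m and angle between driver_green's own z axis and vertical below 0.08 rad and linear speed of driver_green below 0.01 m/s and contact force between driver_green and the fingers below 0.1 N and distance of each of driver_orange1, driver_orange2 from where it was at the start of the episode below 0.01 m); the robot touches nothing.
It fails at once if the driver is forced against the rack, its rail, lip or contacts with more than 22 N (contact force between driver_green and rack above 22 N).
It fails at once if the driver is dropped or pushed hard into the tray (more than 40 N) (contact force between driver_green and tray above 40 N).
It fails at once if an orange-capped driver is moved by more than 10 mm (distance of any of driver_orange1, driver_orange2 from where it was at the start of the episode above 0.01 m).
It fails at once if a bystander is knocked away by more than 30 mm (distance of any of meter, tape_c, bin1, solvent_a from where it was at the start of the episode above 0.03 m).
It also fails if it takes over 72 s, if anything falls off the work surface, if the arm or the gripper's body presses on something with over 40 N, if the wrist force passes 120 N, or if a joint passes its speed limit or range.

ROBOT

A 6-joint arm with a two-finger parallel gripper is mounted at the origin on a cart in front of the work surface, level with it; the furniture and walls round the work are solid. World frame = base frame: x ahead of the robot, y to its left, z up, the work surface at z = 0. Lengths are in m, angles in degrees, forces in N, time in s.
With the tool pointing down it reaches from about 0.375 to 0.9 m from the base axis. Payload 3.1 kg.
Tool frame: the origin (TCP) lies on the centre line of the jaws, within the pads' length; the fingertips stand 25 mm ahead of it and the grasp point (between the pads) lies 6 mm ahead of it; z points along the fingers, y is the line along which they close (so a half turn about z gives the same grasp; the last joint's range is limited). The gripper opens to 87 mm and grips with 3 to 60 N. Pads are 19 mm wide; open, the fingers measure 117 mm over their backs; the gripper's body (75 mm by 190 mm) begins 51 mm behind the grasp point.
Start: joints at [-84.884, 30.224, 82.088, -0, 67.689, -10.227], TCP at [0.165, -0.603, 0.213] pointing down, gripper open.
Joint ranges: [-176.69, 176.69], [-43.24, 126.21], [12.49, 139.97], [-82, 262], [0, 151.66], [-163.58, 163.58]. Speed limits (degrees/s): [159.86, 159.86, 180, 180, 180, 180].

INTERFACE

Orientations are given as a 3x3 rotation matrix whose columns are the frame's x, y, z axes.
In Python, from rig import * gives the robot as it stands.
- The arm moves only by the tool step_arm, never from a script. Its argument "steps" is a list of rows, each a list of 7 numbers: the shift along the tool's x, y, z normalised to -1 to 1, where 1 is 0.3 m, then the turn, a rotation vector about the tool's x, y, z normalised to -1 to 1, where 1 is 45 degrees, then the gripper's target within -1 to 1 (shut at 1, half-way at 0, fully open at -1). A call has 1 to 8 rows; each row is the pose to reach, as a shift and turn from the pose commanded when the call began, along the tool's axes at that moment; what a row does not reach only later rows make up. A row lasts 1/12 s, in which the tool goes at most 41.7 mm and 7.16 degrees, less where a joint would pass 70% of its speed; a pose out of reach is approached as far as the arm can. A call with a number of a shift or a turn outside -1 to 1 is refused whole. A call with a gripper value outside its range is refused whole. The fingers move at their own pace and stop on an object; the grip force is fixed at half the most. Time passes only in rows, so rows that repeat a pose let the fingers close. It gives the time, the measured TCP pose, the force, the opening and the grip force at its end, in the units of the state.
- read_state(): the state, without advancing time (a new reading comes with each control period).
- capture(name): name is "scene" or "top" or "wrist"; returns a dict with "image" (400x640x3 uint8, red, green, blue), "vertical_fov" (degrees; the focal length in pixels is half the picture's height over the tangent of half this angle, whatever the lens; pixels are square), "cx", "cy" (the principal point, pixels), "k1" (the pictures are not rectified: a ray, as slopes to the right and down, at radius r is drawn at 1 + k1 r^2 times it, then the intrinsics apply), "world_from_camera" (4x4, takes a point from camera to world coordinates); the wrist camera has in their place "T_tool_cam" (4x4, takes a point from camera to tool coordinates, whose origin is the TCP and whose axes are the flange's). Camera axes: x right, y down, z forward; pixel columns grow to the right and rows downward; lengths in m; the calibration is good to about 2 mm. A picture is of the moment at which its call begins: read the wrist's pose just before it. There is no depth.
- hand_in(): hands the job in; it is judged then, once.
The state is a dict: "time_s": time; "joint_positions": joint angles; "qvel": joint speeds; "tau": joint torques, N m; "position": TCP position; "tcp_rot": TCP orientation; "force": force on the tool from outside, world axes, zero at the start; "moment": the same for the moment, N m; "opening": opening from 0.0 (shut) to 1.0 (fully open); "grasp_force": force on a finger pad.
Only numpy, scipy, OpenCV 4.12 (cv2) and the standard library are available. Lean on these libraries where they do the work, as an engineer would, in place of code of your own. Each camera call takes 0.05 s, during which the arm holds its last target. There are 200 camera calls.

## Working session

There is one attempt and no reset: what is moved stays moved. The work goes in short steps, Python scripts to look and compute and a tool call to move; the robot and the scene stay as the last step left them, time stands still between calls to the robot, and variables do not carry over. Pictures are saved under pics/ and viewed, at most 10 in all, crops included, and the job is handed in when it is done.

Besides the shell and the picture viewer there is one more tool, called in YAML: its name, and indented under it one key for each argument. step_arm: Moves the arm, as the interface text tells. Scaled input: -1 to 1 covers 0.3 m each way for a shift and 45 degrees each way for a turn. Its arguments: {"type":"object","properties":{"steps":{"type":"array"}},"required":["steps"]}

```bash
mkdir -p pics; ls; python3 - <<'E'
from rig import *
import cv2, json
s=read_state()
print({k:s[k] for k in ("time_s","position","tcp_rot","force","opening")})
import pickle
d={}
for n in("scene","top"):
    c=capture(n); d[n]=c
    cv2.imwrite(f"pics/{n}0.png",c["image"][:,:,::-1])
    print(n,{k:v for k,v in c.items() if k!="image"})
pickle.dump(d,open("c0.pkl","wb"))
E
```

```text
pics
{'time_s': 0.0, 'position': array([ 0.16534101, -0.60194344,  0.21207144]), 'tcp_rot': array([[ 9.64359531e-01,  2.64595270e-01, -1.94879763e-04],
       [ 2.64595059e-01, -9.64357165e-01,  2.17102765e-03],
       [ 3.86509952e-04, -2.14521543e-03, -9.99997624e-01]]), 'force': array([ 0.18572281,  0.19781895, -0.60238743]), 'opening': 1.0004924331530085}
scene {'vertical_fov': 53.149051757166525, 'cx': 320.8248906331848, 'cy': 196.6037328183941, 'k1': -0.05460087158448792, 'world_from_camera': array([[-0.87955221, -0.36869934,  0.3007469 ,  0.16767043],
       [-0.47563201,  0.66440745, -0.57648671,  0.7559977 ],
       [ 0.01273179, -0.65009502, -0.75974626,  1.1260391 ],
       [ 0.        ,  0.        ,  0.        ,  1.        ]])}
top {'vertical_fov': 56.97685407044543, 'cx': 320.795366742977, 'cy': 205.1576628050504, 'k1': -0.028547871256025047, 'world_from_camera': array([[-0.02614219, -0.98611774,  0.16397682,  0.39634558],
       [-0.99934544,  0.02167691, -0.02896197, -0.00544974],
       [ 0.0250054 , -0.16462662, -0.98603895,  1.19188337],
       [ 0.        ,  0.        ,  0.        ,  1.        ]])}
```

View pics/scene0.png

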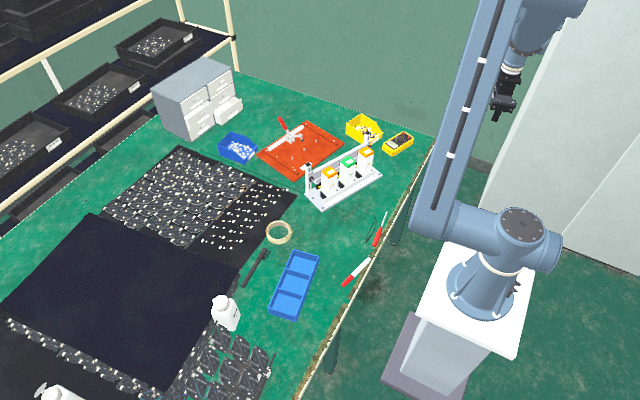

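View pics/top0.png

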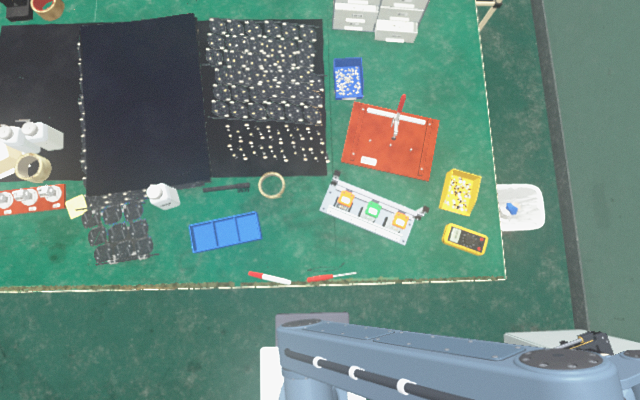

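The green driver is in the rack's middle bay (top view around (373,210)), with the orange drivers at (345,200) and (400,220). The rack's open front faces the robot. The blue tray is at (225,232), and the meter and bin are to the right of the rack.

```bash
cat > h.py <<'E'
import numpy as np, cv2, pickle
def ray(c,uv,T=None):
    T=c["world_from_camera"] if T is None else T
    f=200/np.tan(np.radians(c["vertical_fov"])/2)
    d=(np.array(uv,float)-[c["cx"],c["cy"]])/f
    u=d.copy()
    for _ in range(20): u=d/(1+c["k1"]*(u@u))
    return T[:3,3],T[:3,:3]@np.array([*u,1])
def onz(c,uv,z,T=None):
    o,d=ray(c,uv,T); return o+d*(z-o[2])/d[2]
def proj(c,P,T=None):
    T=c["world_from_camera"] if T is None else T
    f=200/np.tan(np.radians(c["vertical_fov"])/2)
    p=T[:3,:3].T@(np.array(P)-T[:3,3]); u=p[:2]/p[2]
    return u*(1+c["k1"]*(u@u))*f+[c["cx"],c["cy"]]
def blobs(c,lo,hi,amin=30,roi=None):
    h=cv2.cvtColor(c["image"],cv2.COLOR_RGB2HSV)
    m=cv2.inRange(h,lo,hi)
    if roi: z=np.zeros_like(m); x0,y0,x1,y1=roi; z[y0:y1,x0:x1]=m[y0:y1,x0:x1]; m=z
    cs,_=cv2.findContours(m,cv2.RETR_EXTERNAL,cv2.CHAIN_APPROX_NONE)
    return sorted([k for k in cs if cv2.contourArea(k)>=amin],key=cv2.contourArea,reverse=True)
E
python3 - <<'E'
from h import *
d=pickle.load(open("c0.pkl","rb"))
def show(n,name,lo,hi,roi,z,a=30):
    for k in blobs(d[n],lo,hi,a,roi)[:3]:
        r=cv2.minAreaRect(k); b=cv2.boxPoints(r)
        print(n,name,np.round(r[0],1),cv2.contourArea(k),np.round(onz(d[n],r[0],z),4),"corners",np.round([onz(d[n],p,z)[:2] for p in b],3).tolist())
T=(320,175,430,245);S=(300,140,390,215)
show("top","green",(55,150,140),(75,255,255),T,.14,20)
show("top","orange",(8,150,150),(22,255,255),T,.14,20)
show("top","tray",(100,120,120),(120,255,255),(180,200,270,260),.04)
show("scene","green",(55,150,140),(75,255,255),S,.14,10)
show("scene","orange",(8,150,150),(22,255,255),S,.14,10)
for n,R in(("top",T),("scene",S)):
    c=d[n]["image"][R[1]:R[3],R[0]:R[2],::-1]
    im=cv2.resize(c,None,fx=4,fy=4,interpolation=cv2.INTER_CUBIC); cv2.imwrite(f"pics/{n}_crop.png",im)
a=cv2.imread("pics/top_crop.png");b=cv2.imread("pics/scene_crop.png")
w=max(a.shape[1],b.shape[1]);P=lambda x:cv2.copyMakeBorder(x,0,0,0,w-x.shape[1],cv2.BORDER_CONSTANT)
cv2.imwrite("pics/crop.png",np.vstack([P(a),P(b)]))
E
```

```text
top tray [224.5 231.7] 1976.0 [0.5105 0.2631 0.04  ] corners [[0.535, 0.382], [0.577, 0.164], [0.486, 0.145], [0.445, 0.361]]
scene green [348.  161.5] 79.0 [ 0.5517 -0.1815  0.14  ] corners [[0.574, -0.172], [0.569, -0.213], [0.529, -0.191], [0.535, -0.151]]
scene orange [317.5 153.5] 529.5 [ 0.6649 -0.165   0.14  ] corners [[0.756, -0.197], [0.643, -0.26], [0.579, -0.135], [0.685, -0.076]]
scene orange [366.3 153.3] 13.0 [ 0.5126 -0.2515  0.14  ] corners [[0.541, -0.249], [0.502, -0.285], [0.484, -0.254], [0.523, -0.219]]
scene orange [332.8 174.8] 10.0 [ 0.5691 -0.0981  0.14  ] corners [[0.578, -0.081], [0.573, -0.122], [0.56, -0.116], [0.566, -0.075]]
```

View pics/crop.png

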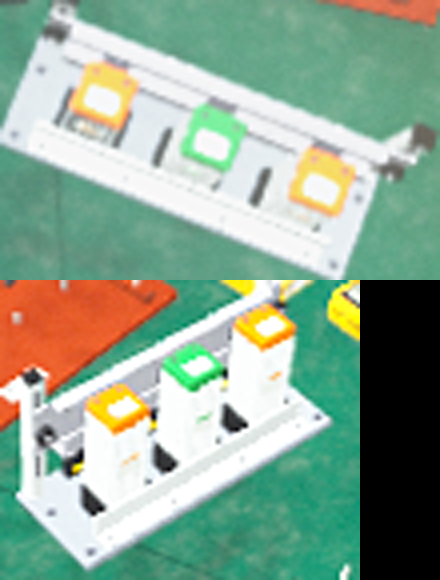

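The crops show the green cap in the middle bay between the two orange ones. The rail is behind, on the far side from the robot, and the front lip faces the robot. Next I compute positions and a wrist-camera viewpoint.

```bash
python3 - <<'E'
from h import *
d=pickle.load(open("c0.pkl","rb"))
T=(320,175,430,245);S=(315,145,380,195)
P={}
for n,R in(("top",T),("scene",S)):
  for nm,lo,hi in(("g",(50,110,130),(75,255,255)),("o",(8,90,150),(22,255,255))):
    for k in blobs(d[n],lo,hi,15,R)[:3]:
        r=cv2.minAreaRect(k); print(n,nm,np.round(r[0],1),np.round(r[1],1),cv2.contourArea(k),np.round(onz(d[n],r[0],.138),4))
f=lambda u,v:onz(d["top"],(320+u/4-.4,175+v/4-.4),.14)
o1,g,o2=f(105,92),f(211,140),f(322,181)
v=o1-o2; print(o1,g,o2,np.linalg.norm(v),np.degrees(np.arctan2(v[1],v[0])))
# rack base corners z=.01
for q in((0,142),(340,279)): print(f(*q)) 
E
```

```text
top g [373.  209.1] [12.3 12.4] 125.5 [ 0.5567 -0.1878  0.138 ]
top o [345.5 198. ] [14.2 14.2] 20.0 [ 0.5912 -0.109   0.138 ]
top o [402.5 215.5] [13.  4.] 15.0 [ 0.5359 -0.2731  0.138 ]
scene g [347.8 161.3] [11.3 10.6] 91.0 [ 0.5538 -0.1841  0.138 ]
scene o [325.  154.5] [19. 20.] 180.0 [ 0.64   -0.1754  0.138 ]
scene o [365.8 151.3] [12.7 10.6] 23.5 [ 0.5194 -0.2624  0.138 ]
scene o [329.7 171.6] [11.  10.8] 16.0 [ 0.5859 -0.1081  0.138 ]
[ 0.59195948 -0.10984528  0.14      ] [ 0.55492458 -0.18556335  0.14      ] [ 0.52311396 -0.26483635  0.14      ] 0.16959344528444337 66.04967440578714
[ 0.55688214 -0.0325148   0.14      ]
[ 0.45217228 -0.27352859  0.14      ]
```

step_arm:
  steps:
    - [0.8,-0.5,-0.3,0,0,0.87,-0.3]
    - [0.8,-0.5,-0.3,0,0,0.87,-0.3]
    - [0.8,-0.5,-0.3,0,0,0.87,-0.3]
    - [0.8,-0.5,-0.3,0,0,0.87,-0.3]
    - [0.8,-0.5,-0.3,0,0,0.87,-0.3]
    - [0.8,-0.5,-0.3,0,0,0.87,-0.3]
    - [0.8,-0.5,-0.3,0,0,0.87,-0.3]
    - [0.8,-0.5,-0.3,0,0,0.87,-0.3]

```text
time_s: 0.77
position: [0.3607, -0.3902, 0.305]
tcp_rot: [[0.917, -0.399, 0.003], [-0.399, -0.917, 0.0], [0.003, -0.002, -1.0]]
force: [0.1, 0.4, -0.1]
opening: 0.659
grasp_force: 0.0
```

```bash
cat > go.py <<'E'
import sys
from rig import *
from h import *
def st():
    s=read_state(); R=np.array(s["tcp_rot"]); p=np.array(s["position"])
    print("t",round(s["time_s"],2),"p",np.round(p,4),"F",np.round(s["force"],2),"M",np.round(s["moment"],2),"op",round(s["opening"],3),"g",np.round(s["grasp_force"],1)); return s,p,R
def rot(yaw,tilt=0): # tool x along yaw, z down, tilt about tool y
    from scipy.spatial.transform import Rotation as Q
    c,n=np.cos(np.radians(yaw)),np.sin(np.radians(yaw))
    return np.array([[c,n,0],[n,-c,0],[0,0,-1]])@Q.from_euler('y',tilt,degrees=True).as_matrix()
def go(target,Rt):
    from scipy.spatial.transform import Rotation as Q
    s,p,R=st()
    print("norm shift",np.round(R.T@(np.array(target)-p)/.3,4),"turn",np.round(Q.from_matrix(R.T@Rt).as_rotvec(degrees=True)/45,4))
E
python3 - <<'E'
from go import *
go([.53,-.175,.30],rot(-24))
E
```

```text
t 0.77 p [ 0.3607 -0.3902  0.305 ] F [ 0.14  0.37 -0.11] M [ 0.    0.   -0.02] op 0.659 g 0.0
norm shift [ 0.2311 -0.8829  0.0188] turn [-0.0021 -0.0037  0.0108]
```

step_arm:
  steps:
    - [0.23,-0.88,0.02,0,0,0.01,-0.3]
    - [0.23,-0.88,0.02,0,0,0.01,-0.3]
    - [0.23,-0.88,0.02,0,0,0.01,-0.3]
    - [0.23,-0.88,0.02,0,0,0.01,-0.3]
    - [0.23,-0.88,0.02,0,0,0.01,-0.3]
    - [0.23,-0.88,0.02,0,0,0.01,-0.3]
    - [0.23,-0.88,0.02,0,0,0.01,-0.3]
    - [0.23,-0.88,0.02,0,0,0.01,-0.3]

```text
time_s: 1.43
position: [0.5288, -0.1771, 0.2963]
tcp_rot: [[0.914, -0.406, 0.0], [-0.406, -0.914, 0.002], [-0.001, -0.002, -1.0]]
force: [-0.4, -0.6, -0.5]
opening: 0.652
grasp_force: 0.0
```

```bash
cat > w.py <<'E'
from go import *
def wrist(name):
    s,p,R=st(); c=capture("wrist"); T=np.eye(4); T[:3,:3]=R; T[:3,3]=p
    c["world_from_camera"]=T@c["T_tool_cam"]; pickle.dump(c,open(name+".pkl","wb"))
    cv2.imwrite(f"pics/{name}.png",c["image"][:,:,::-1]); return c
E
python3 - <<'E'
from w import *
c=wrist("w1"); print(c["T_tool_cam"],c["vertical_fov"])
E
```

```text
t 1.43 p [ 0.5288 -0.1771  0.2963] F [-0.36 -0.59 -0.5 ] M [ 0.04  0.07 -0.04] op 0.652 g 0.0
[[-6.57914715e-07 -9.63982275e-01 -2.65966489e-01  7.29516557e-02]
 [ 9.99999914e-01 -1.10922486e-04  3.99559344e-04  1.30889493e-04]
 [-4.14669789e-04 -2.65966466e-01  9.63982192e-01 -1.70948305e-01]
 [ 0.00000000e+00  0.00000000e+00  0.00000000e+00  1.00000000e+00]] 70.43317466501927
```

View pics/w1.png

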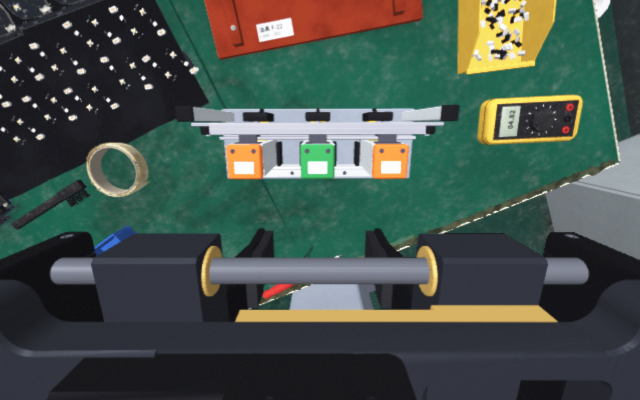

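The wrist view shows the green cap at about (318,160), the orange caps at (245,160) and (391,160), and the rail behind them. The rack is nearly parallel to the tool.

```bash
cat > cap.py <<'E'
from h import *
def caps(c,z=.14):
    out=[]
    for nm,lo,hi in(("g",(50,110,90),(80,255,255)),("o",(8,120,130),(22,255,255))):
        for k in blobs(c,lo,hi,400,(200,80,440,260)):
            x,y,w,h=cv2.boundingRect(k); r=cv2.minAreaRect(k); q=np.array([onz(c,p,z) for p in cv2.boxPoints(r)])
            e=[np.linalg.norm(q[i]-q[(i+1)%4]) for i in range(4)]
            print(nm,(x,y,w,h),"c",np.round(q.mean(0),4),"sides",np.round(e,4),"ang",round(r[2],2)); out.append(q.mean(0))
    return out
E
python3 - <<'E'
from cap import *
c=pickle.load(open("w1.pkl","rb"))
o=caps(c)
if len(o)>2:
    v=o[1]-o[2]; print(np.linalg.norm(v),np.degrees(np.arctan2(v[1],v[0])))
E
```

```text
g (300, 145, 35, 36) c [ 0.5562 -0.1867  0.14  ] sides [0.0386 0.0404 0.0399 0.0404] ang 90.0
g (299, 199, 47, 37) c [ 0.4926 -0.1658  0.14  ] sides [0.0559 0.0439 0.0578 0.0441] ang 85.03
o (372, 144, 37, 35) c [ 0.5237 -0.2643  0.14  ] sides [0.0408 0.0392 0.0421 0.0391] ang 90.0
o (226, 144, 37, 35) c [ 0.5919 -0.1105  0.14  ] sides [0.0408 0.0392 0.0422 0.0393] ang 90.0
0.10331802484899255 107.54399756915288
```

```bash
python3 - <<'E'
from go import *
go([.5543,-.1858,.185],rot(-24))
E
```

```text
t 1.48 p [ 0.5275 -0.1792  0.2963] F [-0.66 -0.94  0.26] M [0.06 0.01 0.03] op 0.653 g 0.0
norm shift [ 0.0912 -0.0162  0.3708] turn [ 0.0002  0.0017 -0.0002]
```

step_arm:
  steps:
    - [0.09,-0.016,0.15,0,0,0,-0.3]
    - [0.09,-0.016,0.26,0,0,0,-0.3]
    - [0.09,-0.016,0.37,0,0,0,-0.3]
    - [0.09,-0.016,0.37,0,0,0,-0.3]
    - [0.09,-0.016,0.37,0,0,0,-0.3]
    - [0.09,-0.016,0.37,0,0,0,-0.3]
    - [0.09,-0.016,0.37,0,0,0,-0.3]

```text
time_s: 2.07
position: [0.5547, -0.1892, 0.1887]
tcp_rot: [[0.911, -0.412, 0.004], [-0.412, -0.911, -0.003], [0.005, 0.001, -1.0]]
force: [-0.1, 0.9, -0.5]
opening: 0.655
grasp_force: 0.0
```

```bash
python3 - <<'E'
from w import *
from cap import *
c=wrist("w2")
for nm,lo,hi in(("g",(50,110,90),(80,255,255)),("o",(8,120,130),(22,255,255))):
  for k in blobs(c,lo,hi,600,(100,100,540,360))[:3]:
    x,y,w,h=cv2.boundingRect(k); print(nm,x,y,w,h,cv2.contourArea(k),[np.round(onz(c,(x+w/2-.5,v),.14),4) for v in (y,y+h)], np.round(onz(c,(x,y+h/2),.14)-onz(c,(x+w,y+h/2),.14),4))
s,p,R=st()
E
```

```text
t 2.07 p [ 0.5547 -0.1892  0.1887] F [-0.06  0.88 -0.54] M [ 0.    0.01 -0.04] op 0.655 g 0.0
g 290 189 51 50 2221.0 [array([ 0.5767, -0.1959,  0.14  ]), array([ 0.5379, -0.1782,  0.14  ])] [0.0171 0.0378 0.    ]
o 236 305 304 17 3853.0 [array([ 0.4537, -0.2109,  0.14  ]), array([ 0.437 , -0.2046,  0.14  ])] [0.1126 0.2492 0.    ]
o 392 187 54 49 2297.0 [array([ 0.5444, -0.2714,  0.14  ]), array([ 0.5049, -0.2578,  0.14  ])] [0.0181 0.04   0.    ]
o 185 189 55 48 2239.5 [array([ 0.6104, -0.1214,  0.14  ]), array([ 0.5748, -0.1009,  0.14  ])] [0.0184 0.0407 0.    ]
t 2.12 p [ 0.5548 -0.1889  0.1888] F [ 0.73 -0.45 -0.1 ] M [0.06 0.07 0.02] op 0.652 g 0.0
```

View pics/w2.png

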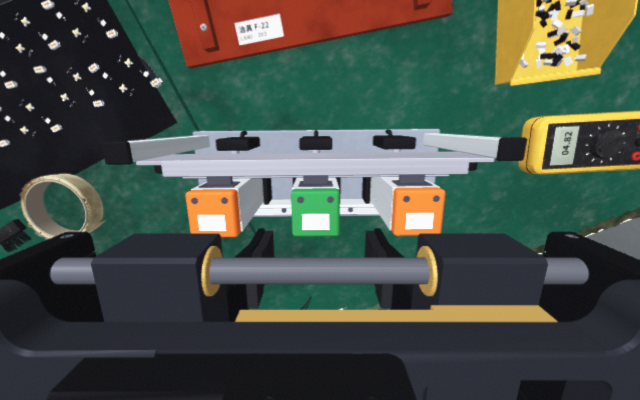

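The wrist view shows the green cap centred at about (316,212), between the fingers at (265,255) and (375,255). Two measurements agree on the driver at (0.557,-0.187) with a yaw of -24°. Descending.

step_arm:
  steps:
    - [0,-0.009,0.05,0,0,-0.005,-0.3]
    - [0,-0.009,0.1,0,0,-0.005,-0.3]
    - [0,-0.009,0.1,0,0,-0.005,-0.3]
    - [0,-0.009,0.1,0,0,-0.005,-0.3]
    - [0,-0.009,0.1,0,0,-0.005,-0.3]

```text
time_s: 2.53
position: [0.5555, -0.1857, 0.1577]
tcp_rot: [[0.913, -0.407, 0.003], [-0.407, -0.913, -0.002], [0.003, 0.0, -1.0]]
force: [0.3, -0.4, 0.6]
opening: 0.651
grasp_force: 0.0
```

```bash
python3 - <<'E'
from go import *
go([.5541,-.1857,.121],rot(-24))
E
```

```text
t 2.53 p [ 0.5555 -0.1857  0.1577] F [ 0.27 -0.43  0.61] M [ 0.12  0.06 -0.  ] op 0.651 g 0.0
norm shift [-0.0046  0.0019  0.1224] turn [ 0.0004 -0.0039 -0.0006]
```

step_arm:
  steps:
    - [-0.004,0.002,0.05,0,-0.004,0,-0.3]
    - [-0.004,0.002,0.09,0,-0.004,0,-0.3]
    - [-0.004,0.002,0.12,0,-0.004,0,-0.3]
    - [-0.004,0.002,0.12,0,-0.004,0,-0.3]
    - [-0.004,0.002,0.12,0,-0.004,0,-0.1]
    - [-0.004,0.002,0.12,0,-0.004,0,-0.01]
    - [-0.004,0.002,0.12,0,-0.004,0,-0.01]
    - [-0.004,0.002,0.12,0,-0.004,0,-0.01]

```text
time_s: 3.2
position: [0.5537, -0.1854, 0.1208]
tcp_rot: [[0.913, -0.407, -0.002], [-0.407, -0.913, 0.001], [-0.002, 0.0, -1.0]]
force: [-0.1, -0.6, -0.6]
opening: 0.518
grasp_force: 0.0
```

```bash
python3 - <<'E'
from go import *
go([.5541,-.1857,.121],rot(-24))
E
```

```text
t 3.2 p [ 0.5537 -0.1854  0.1208] F [-0.12 -0.62 -0.6 ] M [ 0.01  0.05 -0.03] op 0.518 g 0.0
norm shift [ 0.0015  0.0003 -0.0006] turn [ 0.0002  0.002  -0.0006]
```

step_arm:
  steps:
    - [0,0,0,0,0,0,0.02]
    - [0,0,0,0,0,0,0.04]
    - [0,0,0,0,0,0,0.04]
    - [0,0,0,0,0,0,0.05]

```text
time_s: 3.53
position: [0.5532, -0.1852, 0.1201]
tcp_rot: [[0.913, -0.407, -0.003], [-0.407, -0.913, 0.001], [-0.003, -0.0, -1.0]]
force: [-0.5, 0.3, -0.5]
opening: 0.481
grasp_force: 0.0
```

```bash
python3 - <<'E'
from go import *
s,p,R=st(); print(R.T@s["force"])
E
```

```text
t 3.53 p [ 0.5532 -0.1852  0.1201] F [-0.51  0.26 -0.5 ] M [ 0.02 -0.    0.04] op 0.481 g 0.0
[-0.56871979 -0.02712693  0.50640231]
```

The fingers are at 41.8 mm with no contact, so the grip is centred to under 1 mm. Closing firmly.

step_arm:
  steps:
    - [0,0,0,0,0,0,0.1]
    - [0,0,0,0,0,0,0.3]
    - [0,0,0,0,0,0,1]
    - [0,0,0,0,0,0,1]
    - [0,0,0,0,0,0,1]

```text
time_s: 3.95
position: [0.5532, -0.1852, 0.12]
tcp_rot: [[0.913, -0.407, -0.003], [-0.407, -0.913, 0.001], [-0.003, 0.0, -1.0]]
force: [-0.6, -0.6, -0.2]
opening: 0.453
grasp_force: 30.0
```

```bash
python3 - <<'E'
from go import *
s,p,R=st(); print(R.T@s["force"])
E
```

```text
t 3.95 p [ 0.5532 -0.1852  0.12  ] F [-0.62 -0.57 -0.21] M [0.05 0.04 0.02] op 0.453 g 30.0
[-0.33542202  0.77365946  0.21370599]
```

step_arm:
  steps:
    - [0,0,-0.004,0,0,0,1]
    - [0,0,-0.008,0,0,0,1]
    - [0,0,-0.012,0,0,0,1]
    - [0,0,-0.016,0,0,0,1]
    - [0,0,-0.016,0,0,0,1]

```text
time_s: 4.37
position: [0.5533, -0.1852, 0.1247]
tcp_rot: [[0.913, -0.407, -0.003], [-0.407, -0.913, 0.001], [-0.003, -0.0, -1.0]]
force: [3.0, -0.6, -7.5]
opening: 0.457
grasp_force: 30.0
```

step_arm:
  steps:
    - [0,0,-0.002,0,0,0,1]
    - [0,0,-0.004,0,0,0,1]
    - [0,0,-0.004,0,0,0,1]

```text
time_s: 4.62
position: [0.5533, -0.1852, 0.1261]
tcp_rot: [[0.913, -0.407, -0.003], [-0.407, -0.913, 0.001], [-0.003, 0.0, -1.0]]
force: [2.4, -1.0, -6.6]
opening: 0.452
grasp_force: 30.0
```

step_arm:
  steps:
    - [0,0,-0.002,0,0,0,1]
    - [0,0,-0.004,0,0,0,1]
    - [0,0,-0.004,0,0,0,1]

```text
time_s: 4.87
position: [0.5532, -0.1852, 0.1274]
tcp_rot: [[0.913, -0.407, -0.003], [-0.407, -0.913, 0.001], [-0.003, 0.0, -1.0]]
force: [2.5, -0.9, -6.3]
opening: 0.458
grasp_force: 30.0
```

step_arm:
  steps:
    - [0,0,-0.002,0,0,0,1]
    - [0,0,-0.004,0,0,0,1]
    - [0,0,-0.004,0,0,0,1]

```text
time_s: 5.12
position: [0.5526, -0.1848, 0.1286]
tcp_rot: [[0.913, -0.407, -0.004], [-0.407, -0.913, 0.002], [-0.005, 0.0, -1.0]]
force: [0.6, 0.3, -5.1]
opening: 0.456
grasp_force: 30.0
```

step_arm:
  steps:
    - [0,0,-0.002,0,0,0,1]
    - [0,0,-0.004,0,0,0,1]
    - [0,0,-0.004,0,0,0,1]

```text
time_s: 5.37
position: [0.5527, -0.1849, 0.1297]
tcp_rot: [[0.913, -0.407, -0.004], [-0.407, -0.913, 0.002], [-0.004, -0.0, -1.0]]
force: [-0.2, 0.2, -3.9]
opening: 0.456
grasp_force: 30.0
```

step_arm:
  steps:
    - [0,0,-0.002,0,0,0,1]
    - [0,0,-0.004,0,0,0,1]
    - [0,0,-0.004,0,0,0,1]

```text
time_s: 5.62
position: [0.553, -0.185, 0.1309]
tcp_rot: [[0.913, -0.407, -0.003], [-0.407, -0.913, 0.002], [-0.004, -0.0, -1.0]]
force: [0.5, 0.5, -4.8]
opening: 0.457
grasp_force: 30.0
```

step_arm:
  steps:
    - [0,0,-0.002,0,0,0,1]
    - [0,0,-0.004,0,0,0,1]
    - [0,0,-0.004,0,0,0,1]

```text
time_s: 5.87
position: [0.5531, -0.1851, 0.1321]
tcp_rot: [[0.913, -0.407, -0.003], [-0.407, -0.913, 0.002], [-0.004, -0.0, -1.0]]
force: [0.0, 0.4, -5.7]
opening: 0.458
grasp_force: 30.0
```

step_arm:
  steps:
    - [0,0,-0.002,0,0,0,1]
    - [0,0,-0.004,0,0,0,1]
    - [0,0,-0.004,0,0,0,1]

```text
time_s: 6.12
position: [0.553, -0.185, 0.1324]
tcp_rot: [[0.913, -0.407, -0.004], [-0.407, -0.913, 0.002], [-0.004, -0.0, -1.0]]
force: [0.6, -1.2, -13.8]
opening: 0.452
grasp_force: 30.0
```

Contact: z stalled at 0.1324 while the force jumped to about -14 N. Easing off about 2 mm of command, which leaves roughly 1 mm of clearance.

step_arm:
  steps:
    - [0,0,0.004,0,0,0,1]
    - [0,0,0.0067,0,0,0,1]
    - [0,0,0.0067,0,0,0,1]

```text
time_s: 6.37
position: [0.5533, -0.1852, 0.1319]
tcp_rot: [[0.913, -0.407, -0.003], [-0.407, -0.913, 0.001], [-0.003, 0.0, -1.0]]
force: [0.5, 1.0, -3.4]
opening: 0.456
grasp_force: 30.0
```

```bash
python3 - <<'E'
from go import *
s,p,R=st(); print(R.T@s["force"])
a,b=16.1,p[2]*1000-38
for th in np.arange(.02,.25,.02):
    c,n=np.cos(th),np.sin(th); s_=2.3*min(th/.063,1)
    x=a*(c-1)-b*n+s_*n; z=a*n+b*(c-1)-s_*c
    cx,cz=50.5,p[2]*1000-110+80-38
    print(round(th,3),"dx",round(x/300,4),"dz",round(-z/300,4),"turn",round(np.degrees(th)/45,4),"claw d",round(cx*(c-1)-cz*n+s_*n,1),round(cx*n+cz*(c-1)-s_*c,1))
E
```

```text
t 6.37 p [ 0.5533 -0.1852  0.1319] F [ 0.47  1.01 -3.42] M [0.17 0.2  0.01] op 0.456 g 30.0
[ 0.02611862 -1.10865122  3.41942155]
0.02 dx -0.0062 dz 0.0014 turn 0.0255 claw d -1.3 0.3
0.04 dx -0.0124 dz 0.003 turn 0.0509 claw d -2.5 0.5
0.06 dx -0.0184 dz 0.0046 turn 0.0764 claw d -3.8 0.7
0.08 dx -0.0246 dz 0.0044 turn 0.1019 claw d -5.1 1.5
0.1 dx -0.0307 dz 0.0038 turn 0.1273 claw d -6.4 2.4
0.12 dx -0.0369 dz 0.0034 turn 0.1528 claw d -7.7 3.3
0.14 dx -0.0431 dz 0.0032 turn 0.1783 claw d -9.1 4.1
0.16 dx -0.0493 dz 0.003 turn 0.2037 claw d -10.5 5.0
0.18 dx -0.0555 dz 0.003 turn 0.2292 claw d -11.8 5.7
0.2 dx -0.0617 dz 0.0031 turn 0.2546 claw d -13.2 6.5
0.22 dx -0.0679 dz 0.0033 turn 0.2801 claw d -14.7 7.2
0.24 dx -0.0741 dz 0.0037 turn 0.3056 claw d -16.1 7.9
```

step_arm:
  steps:
    - [0,0,0.0025,0,0,0,1]
    - [-0.003,0,0.0032,0,0.0127,0,1]
    - [-0.0062,0,0.0038,0,0.0255,0,1]
    - [-0.0093,0,0.0046,0,0.038,0,1]
    - [-0.0124,0,0.0053,0,0.051,0,1]
    - [-0.0124,0,0.0053,0,0.051,0,1]

```text
time_s: 6.87
position: [0.5495, -0.1835, 0.1298]
tcp_rot: [[0.913, -0.407, 0.035], [-0.407, -0.913, -0.016], [0.038, 0.0, -0.999]]
force: [0.2, 0.9, -2.4]
opening: 0.454
grasp_force: 30.0
```

```bash
python3 - <<'E'
from go import *
s,p,R=st(); print(R.T@s["force"],"tilt",np.arcsin(R[2,0]))
E
```

```text
t 6.87 p [ 0.5495 -0.1835  0.1298] F [ 0.23  0.94 -2.44] M [0.16 0.21 0.03] op 0.454 g 30.0
[-0.26290315 -0.95762235  2.42759663] tilt 0.03786674956543938
```

```bash
cat > tilt.py <<'E'
from go import *
s,p,R=st(); print("F tool",np.round(R.T@s["force"],2))
ux=np.array([.9135,-.4067]); th0=np.arcsin(R[2,0]); 
a,b=(p[:2]@ux-.5808)*1000+16.1,p[2]*1000-38   # TCP rel lip
# driver frame relative to TCP: TCP at (-4.4,110)
c0,n0=np.cos(th0),np.sin(th0)
cl=np.array([a-20.5,b+38])+34.4*np.array([c0,n0])-30*np.array([-n0,c0]); ft=np.array([a-20.5,b+38])+4.4*np.array([c0,n0])-110*np.array([-n0,c0])
print("th",round(th0,3),"claw rack",cl.round(1),"foot",ft.round(1))
for th in np.arange(.02,.2,.02):
    c,n=np.cos(th),np.sin(th); d=np.array([a*(c-1)-b*n,a*n+b*(c-1)])
    print(round(th0+th,3),"sx",round((c0*d[0]+n0*d[1])/300,4),"sz",round((n0*d[0]-c0*d[1])/300,4),"turn",round(np.degrees(th)/45,4))
E
python3 tilt.py
```

```text
t 6.87 p [ 0.5495 -0.1835  0.1298] F [ 0.23  0.94 -2.44] M [0.16 0.21 0.03] op 0.454 g 30.0
F tool [-0.26 -0.96  2.43]
th 0.038 claw rack [ 26.9 101.1] foot [-0.1 20. ]
0.058 sx -0.0061 sz -0.001 turn 0.0255
0.078 sx -0.0122 sz -0.0018 turn 0.0509
0.098 sx -0.0183 sz -0.0025 turn 0.0764
0.118 sx -0.0245 sz -0.0031 turn 0.1019
0.138 sx -0.0306 sz -0.0036 turn 0.1273
0.158 sx -0.0368 sz -0.0039 turn 0.1528
0.178 sx -0.043 sz -0.0042 turn 0.1783
0.198 sx -0.0491 sz -0.0043 turn 0.2037
0.218 sx -0.0553 sz -0.0042 turn 0.2292
```

step_arm:
  steps:
    - [-0.003,0,0,0,0.0127,0,1]
    - [-0.0061,0,0,0,0.0255,0,1]
    - [-0.0092,0,-0.0004,0,0.038,0,1]
    - [-0.0122,0,-0.0012,0,0.051,0,1]
    - [-0.0122,0,-0.0012,0,0.051,0,1]

```text
time_s: 7.28
position: [0.546, -0.182, 0.1298]
tcp_rot: [[0.911, -0.407, 0.071], [-0.406, -0.913, -0.032], [0.077, 0.0, -0.997]]
force: [0.1, -0.5, -4.7]
opening: 0.453
grasp_force: 30.0
```

```bash
python3 tilt.py
```

```text
t 7.28 p [ 0.546  -0.182   0.1298] F [ 0.11 -0.54 -4.66] M [0.08 0.05 0.  ] op 0.453 g 30.0
F tool [-0.04  0.45  4.67]
th 0.077 claw rack [ 24.2 102.5] foot [ 0.5 20.4]
0.097 sx -0.0061 sz -0.001 turn 0.0255
0.117 sx -0.0122 sz -0.0018 turn 0.0509
0.137 sx -0.0183 sz -0.0025 turn 0.0764
0.157 sx -0.0244 sz -0.0031 turn 0.1019
0.177 sx -0.0305 sz -0.0035 turn 0.1273
0.197 sx -0.0366 sz -0.0039 turn 0.1528
0.217 sx -0.0428 sz -0.0041 turn 0.1783
0.237 sx -0.0489 sz -0.0042 turn 0.2037
0.257 sx -0.055 sz -0.0042 turn 0.2292
```

step_arm:
  steps:
    - [-0.0061,0,-0.001,0,0.0255,0,1]
    - [-0.0122,0,-0.0018,0,0.051,0,1]
    - [-0.0183,0,-0.0025,0,0.0764,0,1]
    - [-0.0244,0,-0.0031,0,0.102,0,1]
    - [-0.0244,0,-0.0031,0,0.102,0,1]

```text
time_s: 7.7
position: [0.5391, -0.1789, 0.1302]
tcp_rot: [[0.902, -0.407, 0.143], [-0.402, -0.913, -0.064], [0.157, 0.0, -0.988]]
force: [0.2, -0.3, -3.8]
opening: 0.453
grasp_force: 30.0
```

```bash
python3 tilt.py
```

```text
t 7.7 p [ 0.5391 -0.1789  0.1302] F [ 0.2  -0.31 -3.81] M [ 0.05  0.14 -0.  ] op 0.453 g 30.0
F tool [-0.29  0.2   3.81]
th 0.157 claw rack [ 18.6 106. ] foot [ 1.5 22.3]
0.177 sx -0.0061 sz -0.0009 turn 0.0255
0.197 sx -0.0122 sz -0.0017 turn 0.0509
0.217 sx -0.0183 sz -0.0024 turn 0.0764
0.237 sx -0.0244 sz -0.003 turn 0.1019
0.257 sx -0.0305 sz -0.0034 turn 0.1273
0.277 sx -0.0367 sz -0.0038 turn 0.1528
0.297 sx -0.0428 sz -0.004 turn 0.1783
0.317 sx -0.049 sz -0.004 turn 0.2037
0.337 sx -0.0551 sz -0.004 turn 0.2292
```

step_arm:
  steps:
    - [-0.0061,0,-0.0009,0,0.0255,0,1]
    - [-0.0122,0,-0.0017,0,0.051,0,1]
    - [-0.0183,0,-0.0024,0,0.0764,0,1]
    - [-0.0183,0,-0.0024,0,0.0764,0,1]
    - [-0.0183,0,-0.0024,0,0.0764,0,1]

```text
time_s: 8.12
position: [0.535, -0.1771, 0.1303]
tcp_rot: [[0.892, -0.407, 0.197], [-0.398, -0.913, -0.088], [0.215, -0.0, -0.977]]
force: [-0.5, -0.6, -3.3]
opening: 0.452
grasp_force: 30.0
```

```bash
python3 tilt.py | head -3; python3 - <<'E'
from w import *
c=wrist("w3")
E
```

```text
t 8.12 p [ 0.535  -0.1771  0.1303] F [-0.5  -0.6  -3.29] M [ 0.28  0.41 -0.06] op 0.452 g 30.0
F tool [-0.91  0.75  3.17]
th 0.217 claw rack [ 15.5 108.4] foot [ 3.4 23.9]
t 8.12 p [ 0.535  -0.1771  0.1303] F [-0.5  -0.6  -3.29] M [ 0.28  0.41 -0.06] op 0.452 g 30.0
```

View pics/w3.png

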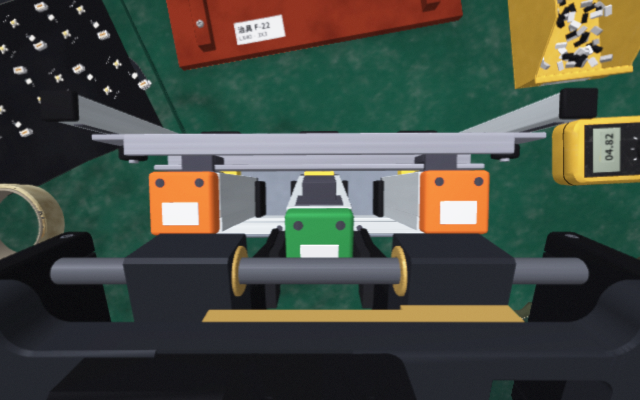

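The claw (318,188) is clear in front of the rail lip (about y=167) and the foot is still in the trough. Lifting along the driver's own axis.

step_arm:
  steps:
    - [0,0,-0.01,0,0,0,1]
    - [0,0,-0.02,0,0,0,1]
    - [0,0,-0.03,0,0,0,1]
    - [0,0,-0.03,0,0,0,1]

```text
time_s: 8.5
position: [0.5332, -0.1762, 0.1396]
tcp_rot: [[0.892, -0.407, 0.197], [-0.398, -0.913, -0.088], [0.216, 0.0, -0.976]]
force: [-1.1, 0.5, -2.4]
opening: 0.457
grasp_force: 30.0
```

```bash
python3 tilt.py | head -3
```

```text
t 8.5 p [ 0.5332 -0.1762  0.1396] F [-1.09  0.5  -2.37] M [0.22 0.44 0.06] op 0.457 g 30.0
F tool [-1.69 -0.01  2.06]
th 0.218 claw rack [ 13.6 117.7] foot [ 1.6 33.1]
```

step_arm:
  steps:
    - [0,0,-0.03,0,0,0,1]
    - [0,0,-0.06,0,0,0,1]
    - [0,0,-0.1,0,0,0,1]
    - [0,0,-0.16,0,0,0,1]
    - [0,0,-0.24,0,0,0,1]
    - [0,0,-0.3,0,0,0,1]
    - [0,0,-0.36,0,0,0,1]
    - [0,0,-0.36,0,0,0,1]

```text
time_s: 9.17
position: [0.5134, -0.1675, 0.2492]
tcp_rot: [[0.89, -0.407, 0.205], [-0.396, -0.913, -0.092], [0.224, 0.001, -0.975]]
force: [1.1, -0.3, -2.6]
opening: 0.45
grasp_force: 30.0
```

```bash
python3 - <<'E'
from go import *
c=pickle.load(open("c0.pkl","rb"))
# tray corners, inner features
for n in("top","scene"):
  R=(180,200,270,260) if n=="top" else (260,240,325,325)
  for k in blobs(c[n],(100,120,100),(120,255,255),200,R)[:1]:
    q=np.array([onz(c[n],p,.04)[:2] for p in cv2.boxPoints(cv2.minAreaRect(k))]); print(n,q.mean(0).round(4),np.round(q,3).tolist())
e=np.radians(11)
go([.4,.05,.28],rot(-10))
E
```

```text
top [0.5109 0.2628] [[0.535, 0.382], [0.577, 0.164], [0.486, 0.145], [0.445, 0.361]]
scene [0.5085 0.272 ] [[0.53, 0.393], [0.587, 0.164], [0.481, 0.153], [0.436, 0.379]]
t 9.17 p [ 0.5134 -0.1675  0.2492] F [ 1.07 -0.29 -2.65] M [0.15 0.25 0.01] op 0.45 g 30.0
norm shift [-0.6008 -0.5082 -0.2442] turn [ 0.0365 -0.2865 -0.3101]
```

```bash
python3 - <<'E'
from go import *
go([.46,-.02,.27],rot(-8))
E
```

```text
t 9.17 p [ 0.5134 -0.1675  0.2492] F [ 1.07 -0.29 -2.65] M [0.15 0.25 0.01] op 0.45 g 30.0
norm shift [-0.3377 -0.3765 -0.1493] turn [ 0.0415 -0.286  -0.3544]
```

step_arm:
  steps:
    - [-0.1,-0.08,-0.1,0,0,0,1]
    - [-0.2,-0.15,-0.14,0.01,-0.1,-0.1,1]
    - [-0.27,-0.24,-0.15,0.02,-0.2,-0.2,1]
    - [-0.34,-0.34,-0.15,0.04,-0.286,-0.3,1]
    - [-0.34,-0.376,-0.15,0.0415,-0.286,-0.354,1]
    - [-0.34,-0.376,-0.15,0.0415,-0.286,-0.354,1]
    - [-0.34,-0.376,-0.15,0.0415,-0.286,-0.354,1]
    - [-0.34,-0.376,-0.15,0.0415,-0.286,-0.354,1]

```text
time_s: 9.83
position: [0.4578, -0.0197, 0.2662]
tcp_rot: [[0.99, -0.14, -0.008], [-0.14, -0.99, 0.004], [-0.008, -0.003, -1.0]]
force: [-1.1, 0.1, -3.0]
opening: 0.455
grasp_force: 30.0
```

```bash
python3 - <<'E'
from go import *
u=np.array([np.cos(np.radians(11)),np.sin(np.radians(11))])
t=np.array([.526,.197])-.0044*u; print(t)
go([*t,.24],rot(11))
E
```

```text
[0.52168084 0.19616044]
t 9.83 p [ 0.4578 -0.0197  0.2662] F [-1.11  0.12 -3.01] M [-0.02  0.   -0.03] op 0.455 g 30.0
norm shift [ 0.1106 -0.7419  0.0885] turn [-0.0053  0.0097 -0.4238]
```

step_arm:
  steps:
    - [0.02,-0.13,0,0,0,-0.1,1]
    - [0.04,-0.26,0,0,0,-0.2,1]
    - [0.06,-0.39,0,0,0,-0.3,1]
    - [0.08,-0.52,0.03,0,0,-0.42,1]
    - [0.1,-0.64,0.05,0,0,-0.42,1]
    - [0.11,-0.74,0.07,0,0.005,-0.424,1]
    - [0.11,-0.74,0.08,0,0.005,-0.424,1]
    - [0.11,-0.74,0.08,0,0.005,-0.424,1]

```text
time_s: 10.5
position: [0.521, 0.1963, 0.2415]
tcp_rot: [[0.981, 0.193, -0.006], [0.193, -0.981, 0.004], [-0.005, -0.005, -1.0]]
force: [-0.1, -0.8, -3.8]
opening: 0.456
grasp_force: 30.0
```

```bash
python3 - <<'E'
from w import *
c=wrist("w4")
t=capture("top"); s=capture("scene")
cv2.imwrite("pics/t4.png",np.hstack([cv2.resize(t["image"][170:270,160:290,::-1],None,fx=3,fy=3),cv2.resize(s["image"][215:315,240:370,::-1],None,fx=3,fy=3)]))
E
```

```text
t 10.5 p [0.521  0.1963 0.2415] F [-0.15 -0.84 -3.81] M [-0.06  0.01  0.04] op 0.456 g 30.0
```

View pics/w4.png

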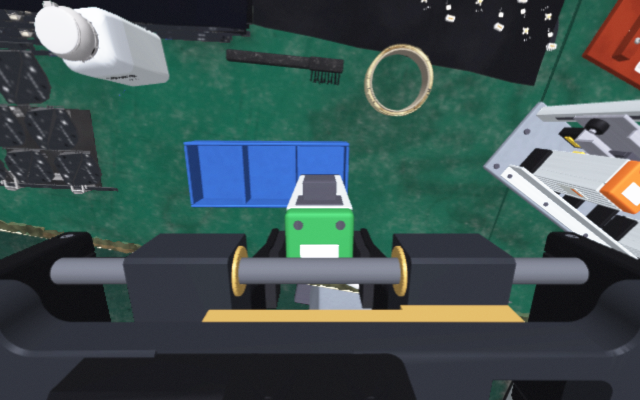

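View pics/t4.png

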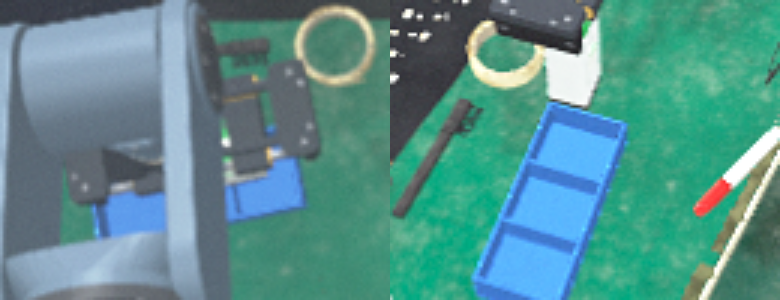

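The wrist view shows the tray's far rim running from (185,142) to (349,142), with the right divider at (297,145). I use these to refine the pocket position.

```bash
python3 - <<'E'
from go import *
c=pickle.load(open("w4.pkl","rb"))
L,Rr,D=[onz(c,u,.04)[:2] for u in((185,142),(349.5,142),(297,145))]
v=L-Rr; y=v/np.linalg.norm(v); x=np.array([y[1],-y[0]]); yaw=np.degrees(np.arctan2(x[1],x[0]))
o=(L+Rr)/2-.044*x
print(L,Rr,np.linalg.norm(v),"yaw",yaw,"centre",o,"div y",(D-o)@y, "pocket",o-.07*y)
P=[proj(c,[*(o+i*.044*x+j*.1075*y),.04]).round(0) for i in(-1,1) for j in(-1,1)];print(P)
t=o-.07*y-.0044*x
go([*t,.24],rot(yaw))
E
```

```text
[0.53498246 0.3758165 ] [0.57598795 0.16768214] 0.2121352381917929 yaw 11.145361568657068 centre [0.51231504 0.26324417] div y -0.03837718275351715 pocket [0.52584596 0.19456438]
[array([349., 207.]), array([192., 207.]), array([351., 142.]), array([184., 142.])]
t 10.65 p [0.5213 0.1946 0.2428] F [-0.64 -0.82 -3.  ] M [-0.   -0.   -0.05] op 0.457 g 30.0
norm shift [0.0003 0.0031 0.0093] turn [-0.0062  0.0045 -0.0047]
```

step_arm:
  steps:
    - [0,0.003,0.08,-0.006,0.004,-0.004,1]
    - [0,0.003,0.16,-0.006,0.004,-0.004,1]
    - [0,0.003,0.24,-0.006,0.004,-0.004,1]
    - [0,0.003,0.31,-0.006,0.004,-0.004,1]
    - [0,0.003,0.36,-0.006,0.004,-0.004,1]
    - [0,0.003,0.4,-0.006,0.004,-0.004,1]
    - [0,0.003,0.4,-0.006,0.004,-0.004,1]

```text
time_s: 11.23
position: [0.5195, 0.1938, 0.121]
tcp_rot: [[0.981, 0.192, -0.005], [0.192, -0.981, -0.0], [-0.005, -0.001, -1.0]]
force: [-0.2, -0.4, -3.6]
opening: 0.457
grasp_force: 30.0
```

step_arm:
  steps:
    - [0,0,0.004,0,0,0,1]
    - [0,0,0.008,0,0,0,1]
    - [0,0,0.01,0,0,0,1]
    - [0,0,0.01,0,0,0,1]

```text
time_s: 11.57
position: [0.5217, 0.1957, 0.1208]
tcp_rot: [[0.981, 0.194, 0.002], [0.194, -0.981, 0.001], [0.002, -0.001, -1.0]]
force: [-0.1, -0.5, -3.1]
opening: 0.46
grasp_force: 30.0
```

step_arm:
  steps:
    - [0,0,0.005,0,0,0,1]
    - [0,0,0.01,0,0,0,1]
    - [0,0,0.01,0,0,0,1]

```text
time_s: 11.82
position: [0.5208, 0.196, 0.1168]
tcp_rot: [[0.981, 0.195, -0.0], [0.195, -0.981, 0.001], [-0.0, -0.001, -1.0]]
force: [-0.1, 1.2, -3.9]
opening: 0.453
grasp_force: 30.0
```

step_arm:
  steps:
    - [0,0,0.003,0,0,0,1]
    - [0,0,0.005,0,0,0,1]
    - [0,0,0.005,0,0,0,1]

```text
time_s: 12.07
position: [0.5208, 0.196, 0.1152]
tcp_rot: [[0.981, 0.195, -0.0], [0.195, -0.981, 0.001], [-0.0, -0.001, -1.0]]
force: [-0.3, -0.3, -2.9]
opening: 0.452
grasp_force: 30.0
```

step_arm:
  steps:
    - [0,0,0.002,0,0,0,1]
    - [0,0,0.004,0,0,0,1]
    - [0,0,0.004,0,0,0,1]

```text
time_s: 12.32
position: [0.5211, 0.1959, 0.1143]
tcp_rot: [[0.981, 0.195, 0.0], [0.195, -0.981, 0.001], [0.0, -0.001, -1.0]]
force: [-0.6, -1.4, -1.2]
opening: 0.457
grasp_force: 30.0
```

step_arm:
  steps:
    - [0,0,0.002,0,0,0,1]
    - [0,0,0.002,0,0,0,1]
    - [0,0,0.002,0,0,0,1]

```text
time_s: 12.57
position: [0.5213, 0.1959, 0.1143]
tcp_rot: [[0.981, 0.195, 0.001], [0.195, -0.981, 0.001], [0.001, -0.001, -1.0]]
force: [-1.3, 0.2, 4.7]
opening: 0.453
grasp_force: 30.0
```

The driver is on the floor: the force changed from -3 N to +4.7 N. Releasing gently, then retreating straight up.

step_arm:
  steps:
    - [0,0,0,0,0,0,0.05]
    - [0,0,0,0,0,0,0.0]
    - [0,0,0,0,0,0,-0.1]
    - [0,0,0,0,0,0,-0.3]
    - [0,0,0,0,0,0,-0.3]
    - [0,0,0,0,0,0,-0.3]
    - [0,0,0,0,0,0,-0.3]

```text
time_s: 13.15
position: [0.521, 0.1959, 0.1134]
tcp_rot: [[0.981, 0.195, -0.0], [0.195, -0.981, 0.001], [-0.0, -0.001, -1.0]]
force: [-0.3, -0.5, 0.0]
opening: 0.643
grasp_force: 0.0
```

step_arm:
  steps:
    - [0,0,-0.03,0,0,0,-0.3]
    - [0,0,-0.08,0,0,0,-0.3]
    - [0,0,-0.16,0,0,0,-0.3]
    - [0,0,-0.24,0,0,0,-0.3]
    - [0,0,-0.34,0,0,0,-0.3]
    - [0,0,-0.45,0,0,0,-0.3]
    - [0,0,-0.45,0,0,0,-0.3]
    - [0,0,-0.45,0,0,0,-0.3]

```text
time_s: 13.82
position: [0.5225, 0.1961, 0.2515]
tcp_rot: [[0.981, 0.195, 0.006], [0.195, -0.981, 0.002], [0.006, -0.001, -1.0]]
force: [0.1, 0.1, 0.2]
opening: 0.647
grasp_force: 0.0
```

```bash
python3 - <<'E'
from w import *
c=wrist("w5"); s=capture("scene")
cv2.imwrite("pics/s5.png",np.hstack([cv2.resize(c["image"][:,:,::-1],None,fx=.6,fy=.6),cv2.resize(s["image"][130:330,240:400,::-1],None,fx=2,fy=2)[:240]]) if 0 else np.hstack([c["image"][80:330,140:540,::-1],cv2.resize(s["image"][140:265,230:430,::-1],None,fx=2,fy=2)]))
E
```

```text
t 13.82 p [0.5225 0.1961 0.2515] F [0.09 0.11 0.19] M [ 0.01  0.04 -0.03] op 0.647 g 0.0
```

View pics/s5.png

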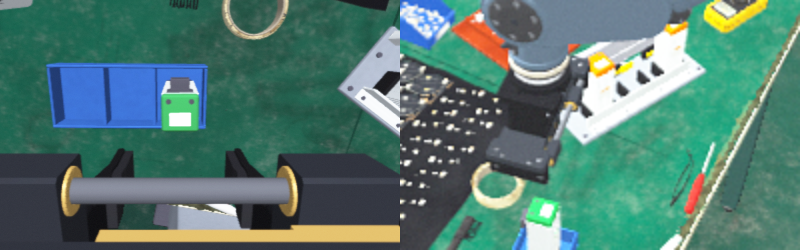

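The green driver stands upright and released in the tray's right pocket (crop about (180,100)). Both orange drivers are still in the rack (about (600,65) and (678,35)), and the fingers are well clear. Handing in.

```bash
python3 -c "
from rig import *
print(hand_in())"
```

```text
the job is handed in; nothing more can be done
None
```

The green-capped driver was unhooked by feel and lifted out; it now stands upright and released in the tray's rack-side pocket, both orange drivers are still in the rack, and the job is handed in (no verdict returned).

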